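Set out the blue-ringed sample cups on three measuring stations

TASK

Set out the three sample cups with blue rings and stickers for measuring, one standing upright in the middle of each of the three round stations. The orange station is too low, so lay the white spacer disc flat in its middle first and stand its cup centred on top of the disc. Leave the two cups with black rings where they are.

Things in the scene. Friction and masses are not known exactly. Their poses are not given: they have to be found in the camera images.
- blue_cup_a: white closed sample cup, a flat-topped upright drum with one blue ring round its middle and a round blue sticker, 29 mm across, on its top: 24 mm high, 45 mm across the ring, 41 mm across the body; rigid, about 18 g. Origin at the centre of its underside, z up along its axis. All three blue-ringed cups are alike; any of them may go to any station.
- blue_cup_b: white closed sample cup, a flat-topped upright drum with one blue ring round its middle and a round blue sticker, 29 mm across, on its top: 24 mm high, 45 mm across the ring, 41 mm across the body; rigid, about 18 g. Origin at the centre of its underside, z up along its axis. All three blue-ringed cups are alike; any of them may go to any station.
- blue_cup_c: white closed sample cup, a flat-topped upright drum with one blue ring round its middle and a round blue sticker, 29 mm across, on its top: 24 mm high, 45 mm across the ring, 41 mm across the body; rigid, about 18 g. Origin at the centre of its underside, z up along its axis. All three blue-ringed cups are alike; any of them may go to any station.
- black_cup_a: white closed sample cup, a flat-topped upright drum with one black ring round its middle and a round black sticker, 29 mm across, on its top: 24 mm high, 45 mm across the ring, 41 mm across the body; rigid, about 18 g. Origin at the centre of its underside, z up along its axis. A blank that is not part of this run; stays where it stands.
- black_cup_b: white closed sample cup, a flat-topped upright drum with one black ring round its middle and a round black sticker, 29 mm across, on its top: 24 mm high, 45 mm across the ring, 41 mm across the body; rigid, about 18 g. Origin at the centre of its underside, z up along its axis. A blank that is not part of this run; stays where it stands.
- white_disc: flat white metal spacer disc, smaller and lower than the cups and without a ring or sticker: 32 mm across, 12 mm thick, about 30 g, lying flat. Origin at the centre of its underside, z up along its axis.
- tall_station_a: round bare, pale silver aluminium pad fixed to the desk, 76 mm across: a flat recess, 64 mm wide, has its floor 15 mm above the desk; the rim round it stands 3 mm above that floor (18 mm above the desk). Dark rubber disc in the floor. Origin at the centre of its underside, on the desk, z up. Takes one cup standing in the recess.
- tall_station_b: round bare, pale silver aluminium pad fixed to the desk, 76 mm across: a flat recess, 64 mm wide, has its floor 15 mm above the desk; the rim round it stands 3 mm above that floor (18 mm above the desk). Dark rubber disc in the floor. Origin at the centre of its underside, on the desk, z up. Takes one cup standing in the recess.
- low_station: round orange pad fixed to the desk, 76 mm across and lower than the other two: a flat recess, 64 mm wide, has its floor only 3 mm above the desk, the rim stands 3 mm above that floor (6 mm above the desk). With the 12 mm white disc lying on its floor a cup on the disc stands as high as on the other pads. Dark rubber disc in the floor. Origin at the centre of its underside, on the desk, z up.
Things that resemble listed ones, but are neither listed nor needed, are in the scene too. What is shaped like the black_cup_b but yellow is not meant.

How it is judged:
At the end, for the whole second after the job is handed in: A blue-ringed cup upright on each aluminium recess floor; on the orange station the white disc flat on the floor and a blue-ringed cup on it; each within 12 mm of centre, -2/+3 mm of seated height, 0.1 rad of upright, released, at rest. Black-ringed cups upright, moved under 20 mm (((horizontal distance between blue_cup_a and tall_station_a below 0.012 m and z of blue_cup_a in the frame of tall_station_a between 0.013 and 0.018 m and angle between blue_cup_a's own z axis and vertical below 0.1 rad) or (horizontal distance between blue_cup_b and tall_station_a below 0.012 m and z of blue_cup_b in the frame of tall_station_a between 0.013 and 0.018 m and angle between blue_cup_b's own z axis and vertical below 0.1 rad) or (horizontal distance between blue_cup_c and tall_station_a below 0.012 m and z of blue_cup_c in the frame of tall_station_a between 0.013 and 0.018 m and angle between blue_cup_c's own z axis and vertical below 0.1 rad)) and ((horizontal distance between blue_cup_a and tall_station_b below 0.012 m and z of blue_cup_a in the frame of tall_station_b between 0.013 and 0.018 m and angle between blue_cup_a's own z axis and vertical below 0.1 rad) or (horizontal distance between blue_cup_b and tall_station_b below 0.012 m and z of blue_cup_b in the frame of tall_station_b between 0.013 and 0.018 m and angle between blue_cup_b's own z axis and vertical below 0.1 rad) or (horizontal distance between blue_cup_c and tall_station_b below 0.012 m and z of blue_cup_c in the frame of tall_station_b between 0.013 and 0.018 m and angle between blue_cup_c's own z axis and vertical below 0.1 rad)) and ((horizontal distance between blue_cup_a and low_station below 0.012 m and z of blue_cup_a in the frame of low_station between 0.013 and 0.018 m and angle between blue_cup_a's own z axis and vertical below 0.1 rad) or (horizontal distance between blue_cup_b and low_station below 0.012 m and z of blue_cup_b in the frame of low_station between 0.013 and 0.018 m and angle between blue_cup_b's own z axis and vertical below 0.1 rad) or (horizontal distance between blue_cup_c and low_station below 0.012 m and z of blue_cup_c in the frame of low_station between 0.013 and 0.018 m and angle between blue_cup_c's own z axis and vertical below 0.1 rad)) and horizontal distance between white_disc and low_station below 0.012 m and z of white_disc in the frame of low_station between 0.001 and 0.006 m and angle between each of white_disc, black_cup_a, black_cup_b's own z axis and vertical below 0.1 rad and linear speed of each of blue_cup_a, blue_cup_b, blue_cup_c, white_disc below 0.02 m/s and distance of each of black_cup_a, black_cup_b from where it was at the start of the episode below 0.02 m); the robot touches nothing.
It fails at once if a black-ringed cup is shifted by more than 20 mm (distance of black_cup_a from where it was at the start of the episode above 0.02 m).
It fails at once if a black-ringed cup is shifted by more than 20 mm (distance of black_cup_b from where it was at the start of the episode above 0.02 m).
It also fails if it takes over 104 s, if anything falls off the work surface, if the arm or the gripper's body presses on something with over 40 N, if the wrist force passes 120 N, or if a joint passes its speed limit or range.

ROBOT

A 6-joint arm with a two-finger parallel gripper is mounted at the origin on the work surface; the furniture and walls round the work are solid. World frame = base frame: x ahead of the robot, y to its left, z up, the work surface at z = 0. Lengths are in m, angles in rad, forces in N, time in s.
With the tool pointing down it reaches from about 0.325 to 0.9 m from the base axis. Payload 6.1 kg.
Tool frame: the origin (TCP) lies between the finger pads; the fingertips stand robot.tcp_to_tips ahead of it and the grasp point (between the pads) lies 5 mm behind it (robot.tcp_to_tips is the distance from the TCP to the fingertips, in m); y points along the fingers, x is the direction in which the jaws open and shut, and the axes are right-handed (so a half turn about y gives the same grasp; the last joint's range is limited). The gripper opens to 87 mm and grips with 3 to 60 N. Pads are 19 mm wide; open, the fingers measure 117 mm over their backs; the gripper's body (75 mm by 190 mm) begins 51 mm behind the grasp point.
Start: joints at [1.042, 0.22, 1.526, -0, 1.395, -0.126], TCP at [0.245, 0.575, 0.237] pointing down, gripper open.
Joint ranges: [-2.98, 2.98], [-0.91, 2.08], [0.09, 2.57], [-1.24, 4.39], [0.2, 2.65], [-2.68, 2.68]. Speed limits (rad/s): [2.57, 2.57, 3.01, 3.14, 3.14, 3.14].

INTERFACE

Orientations are given as a unit quaternion [w, x, y, z].
In Python, from bench import robot gives the robot as it stands. Calls block until the motion is done:
- robot.move_ptp(position, orientation): joint-space move of the TCP to a pose.
- robot.movel(position, attitude=None, feed=0.15): straight line of the TCP; attitude=None keeps the orientation; feed is the mean speed in m/s.
- robot.move_joints(angles): joint-space move.
- robot.command_gripper(opening, effort=None): finger opening in m; effort is the grip in N (None keeps the last); returns when the fingers have stopped.
- robot.dwell(seconds).
- robot.inverse_kinematics(position, orientation): joint angles nearest the present ones, or None.
- robot.observe(): the state.
- robot.capture(name): name is "scene" or "top"; returns a dict with "pixels" (480x640x3 uint8, red, green, blue), "fx", "fy", "cx", "cy" (pixels), "k1" (the pictures are not rectified: a ray, as slopes to the right and down, at radius r is drawn at 1 + k1 r^2 times it, then the intrinsics apply), "xyz" and "attitude" of the camera in the world. Camera axes: x right, y up, looking along -z (the intrinsics and any distortion apply to the point x, -y, -z); pixel columns grow to the right and rows downward; lengths in m; the calibration is good to about 2 mm. A picture is of the moment at which its call begins. There is no depth.
A pose or a line that the arm cannot do raises robot.Unreachable and nothing moves.
- robot.finish_job(): hands the job in, once; it reports no verdict.
Trained networks look in the newest picture that a camera, given by its name, has taken for a name from the list of things; names that differ only in an ending like _2 or _b are one class to them, and where a whole thing is asked for, a point or a joint stands for the part that bears it (a point fixed in the world has none). Each returns a list of dicts, best first, with "conf" (0 to 1); they miss things now and then, are a little off and sometimes report something else, mostly with a low value. They report only what shows in the picture. A call takes as long as a camera call. They do not tell look-alikes from the thing itself.
- robot.boxes_of(camera, target): "box" ([centre column, centre row, width, height] in pixels, round what is visible of it).
- robot.cut_out(camera, target): "mask" (480x640 bool, what is visible of it) and "box" ([centre column, centre row, width, height] in pixels, round what is visible of it).
The state is a dict: "time_s": time; "q": joint angles; "qd": joint speeds; "joint_efforts": joint torques, N m; "eef_pos": TCP position; "tcp_rot": TCP orientation; "wrist_force": force on the tool from outside, world axes, zero at the start; "torque": the same for the moment, N m; "finger_gap": finger opening in m.
Only numpy, scipy, OpenCV 4.12 (cv2) and the standard library are available. Lean on these libraries where they do the work, as an engineer would, in place of code of your own. Each camera call takes 0.05 s, during which the arm holds its last target. There are 200 camera calls.

## Working session

There is one attempt and no reset: what is moved stays moved. The work goes in short steps, each a Python script; the robot and the scene stay as the last script left them, time stands still between calls to the robot, and variables do not carry over. Pictures are saved under pics/ and viewed, about 12 in all and at most 16, crops included, and the job is handed in when it is done.

```bash
ls; mkdir -p pics
python3 - <<'E'
from bench import robot
import cv2
for c in("scene","top"):
    d=robot.capture(c); cv2.imwrite(f"pics/{c}0.png",d["pixels"][:,:,::-1])
    print(c,{k:v for k,v in d.items() if k!="pixels"})
    for t in("blue_cup_a","black_cup_a","white_disc","tall_station_a","low_station"):
        print(t,[([round(float(x)) for x in b["box"]],round(float(b["conf"]),2)) for b in robot.boxes_of(c,t)])
print(robot.tcp_to_tips, robot.observe())
E
```

```text
pics
scene {'fx': 531.1874908962975, 'fy': 531.1874908962975, 'cx': 315.99204151322, 'cy': 238.3254185623622, 'k1': -0.05856104887865101, 'xyz': array([ 0.20958516, -0.56041901,  0.8254445 ]), 'attitude': array([ 0.92244727,  0.31934434, -0.07611335, -0.20326583])}
blue_cup_a [([242, 159, 16, 22], 0.86), ([336, 214, 24, 23], 0.62)]
black_cup_a [([248, 252, 20, 25], 0.88), ([298, 147, 20, 22], 0.69), ([265, 189, 22, 19], 0.66)]
white_disc [([309, 183, 12, 13], 0.59)]
tall_station_a [([394, 281, 41, 39], 0.78), ([404, 358, 47, 44], 0.65)]
low_station [([338, 213, 27, 23], 0.7), ([321, 301, 41, 40], 0.55)]
top {'fx': 536.1509205327847, 'fy': 536.1509205327847, 'cx': 315.9143731967111, 'cy': 242.93399941208307, 'k1': -0.014967422213211961, 'xyz': array([0.31614396, 0.02014773, 0.94591981]), 'attitude': array([ 0.70844761,  0.05368121, -0.07398929, -0.69981847])}
blue_cup_a [([147, 273, 27, 20], 0.9), ([271, 263, 31, 19], 0.88), ([280, 205, 23, 24], 0.6)]
black_cup_a [([284, 320, 28, 23], 0.97), ([158, 200, 28, 26], 0.86), ([205, 263, 29, 24], 0.61), ([386, 195, 42, 49], 0.46)]
white_disc [([217, 208, 17, 23], 0.62)]
tall_station_a [([385, 193, 42, 47], 0.93), ([463, 228, 46, 44], 0.72)]
low_station [([373, 272, 42, 41], 0.57)]
0.014 {'time_s': 0.6, 'q': array([ 1.04192373e+00,  2.20376189e-01,  1.52654641e+00,  1.64945080e-06,
        1.39471953e+00, -1.26117429e-01]), 'qd': array([-0.00068772, -0.00166765, -0.00028268, -0.00032664,  0.0028328 ,
        0.0002859 ]), 'joint_efforts': array([-1.44057412e-03, -4.94247794e+01, -3.87493873e+01,  6.99620554e-02,
        4.71066695e-02,  1.48588674e-05]), 'eef_pos': array([0.24496743, 0.57495536, 0.2365278 ]), 'tcp_rot': array([-0.58989845,  0.58991289,  0.38987032, -0.38990221]), 'wrist_force': array([-0.46695377,  0.20468344,  0.23202603]), 'torque': array([ 0.01035727, -0.02433802,  0.01841169]), 'finger_gap': 0.08680470930261662}
```

View pics/top0.png

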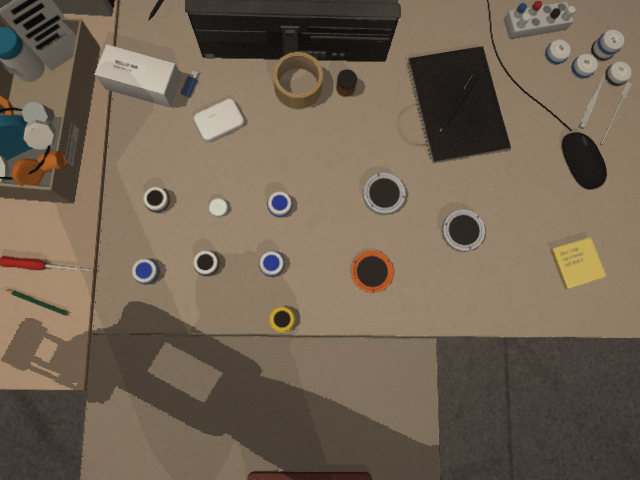

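View pics/scene0.png

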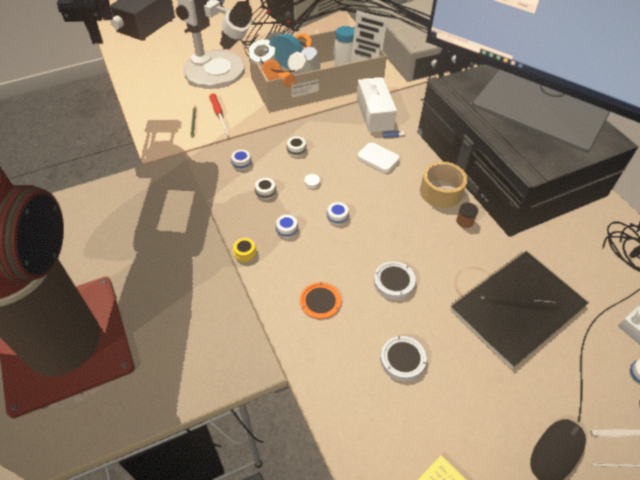

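Run:
```python
import cv2
a=cv2.imread("pics/top0.png")[170:350,110:350]; b=cv2.imread("pics/scene0.png")[130:280,220:420]
cv2.imwrite("pics/topcrop0.png",cv2.resize(a,None,fx=3.3,fy=3.3,interpolation=cv2.INTER_CUBIC))
cv2.imwrite("pics/scenecrop0.png",cv2.resize(b,None,fx=3.9,fy=3.9,interpolation=cv2.INTER_CUBIC))
```

```text
(no output)
```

View pics/topcrop0.png

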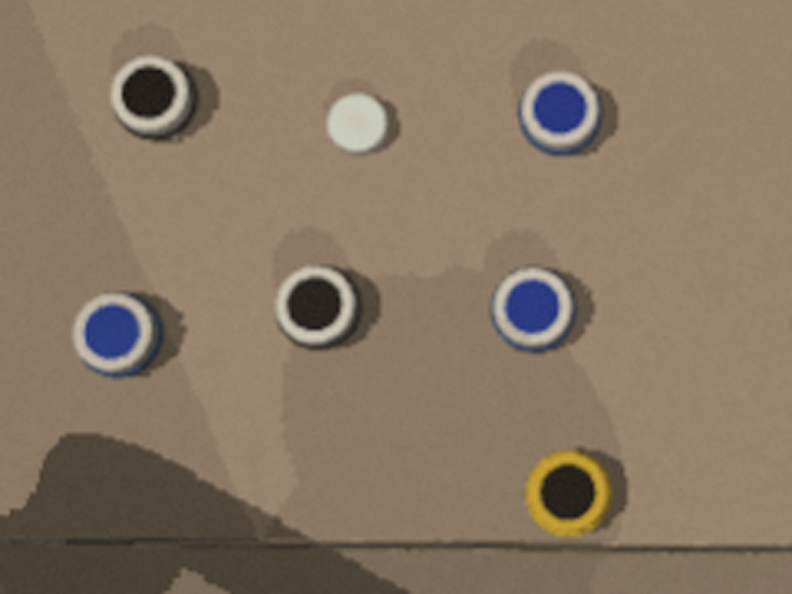

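Blue cups in top view: (279,204), (271,263), (145,270). Things that could be mistaken for them or for the other targets:
- Black cups at (156,198) and (206,262).
- A yellow cup with a black sticker at (282,320), which is a distractor.
- Bottle-like round lids at (558,50), (585,65), (607,42) and (620,72), which are also distractors.

The white disc is at (218,207), with no ring or sticker. The stations are aluminium at (385,193) and (463,230), and orange at (372,271). The crop confirms these choices.

Next I'll localize them by colour in both cameras.

```bash
cat > h.py <<'E'
from bench import robot
import numpy as np, cv2
from scipy.spatial.transform import Rotation as R
def ray(d,uv):
    K=np.array([[d["fx"],0,d["cx"]],[0,d["fy"],d["cy"]],[0,0,1]])
    p=cv2.undistortPoints(np.array([[uv]],float),K,np.array([d["k1"],0,0,0.]))[0,0]
    return R.from_quat(np.roll(d["attitude"],-1)).apply([p[0],-p[1],-1])
def to_plane(d,uv,z):
    v=ray(d,uv); o=d["xyz"]; return (o+v*(z-o[2])/v[2])[:2]
def to_pix(d,P):
    v=R.from_quat(np.roll(d["attitude"],-1)).inv().apply(np.asarray(P)-d["xyz"])
    x,y=v[0]/-v[2],-v[1]/-v[2]; s=1+d["k1"]*(x*x+y*y)
    return np.array([d["fx"]*x*s+d["cx"],d["fy"]*y*s+d["cy"]])
def blob(d,uv,kind,r=16):
    """centroid of the blob of a colour nearest pixel uv"""
    h=cv2.cvtColor(d["pixels"],cv2.COLOR_RGB2HSV).astype(int)
    H,S,V=h[...,0],h[...,1],h[...,2]
    m={"blue":(H>105)&(H<130)&(S>140)&(V>70),"black":(V<60),"white":(V>150)&(S<60)}[kind]
    n,l,st,c=cv2.connectedComponentsWithStats(m.astype(np.uint8))
    k=[i for i in range(1,n) if st[i,4]>40 and np.hypot(*(c[i]-uv))<r]
    if not k: return None,0
    i=max(k,key=lambda i:st[i,4]); return c[i],st[i,4]
def locate(d,uv,kind,z,r=16):
    c,a=blob(d,uv,kind,r)
    return (None,0) if c is None else (to_plane(d,c,z),a)
def down(yaw):  # tool z down, jaws (tool x) at yaw in the world
    return np.roll((R.from_euler('z',yaw)*R.from_euler('x',np.pi)).as_quat(),1)
E
python3 - <<'E'
from h import *
T={"blue1":((279,204),"blue",.024),"blue2":((271,263),"blue",.024),"blue3":((145,270),"blue",.024),"blackA":((156,198),"black",.024),"blackB":((206,262),"black",.024),"yellow":((282,320),"black",.024),"disc":((218,207),"white",.012),"tallA":((385,193),"black",.015),"tallB":((463,230),"black",.015),"low":((372,271),"black",.003)}
t=robot.capture("top");s=robot.capture("scene")
for n,(uv,k,z) in T.items():
    p,a=locate(t,uv,k,z)
    q,b=locate(s,to_pix(s,[*p,z]),k,z)
    print(n,p.round(4),a,None if q is None else q.round(4),b)
for yaw in(0,np.pi/2,-np.pi/2): print(R.from_quat(np.roll(down(yaw),-1)).as_matrix().round(2).tolist())
o=robot.observe()["tcp_rot"];print(R.from_quat(np.roll(o,-1)).as_matrix().round(2))
E
```

```text
blue1 [0.5568 0.06  ] 164 None 0
blue2 [0.4495 0.072 ] 176 [0.4492 0.0715] 63
blue3 [0.4331 0.2908] 183 None 0
blackA [0.5619 0.2798] 171 None 0
blackB [0.4488 0.186 ] 177 None 0
yellow [0.3529 0.0513] 191 None 0
disc [0.5504 0.1706] 260 [0.5481 0.1652] 202
tallA [ 0.5808 -0.1281] 654 None 0
tallB [ 0.5148 -0.2706] 677 None 0
low [ 0.4394 -0.1063] 688 None 0
[[1.0, 0.0, 0.0], [0.0, -1.0, -0.0], [0.0, 0.0, -1.0]]
[[0.0, 1.0, 0.0], [1.0, -0.0, -0.0], [0.0, 0.0, -1.0]]
[[0.0, -1.0, -0.0], [-1.0, -0.0, -0.0], [0.0, 0.0, -1.0]]
[[ 0.39  0.   -0.92]
 [ 0.92  0.    0.39]
 [ 0.   -1.   -0.  ]]
```

The start pose shows tool y is the approach axis, so I'm correcting `down()`. The two cameras agree to under 1 mm on blue2. Placing the disc first.

```bash
cat >> h.py <<'E'
def down(yaw):  # tool y points down, jaws (tool x) along yaw in the world
    c,s=np.cos(yaw),np.sin(yaw)
    return np.roll(R.from_matrix(np.array([[c,s,0],[0,0,-1],[-s,c,0]]).T).as_quat(),1)
def best_q(p,yaw):  # of the two equal grasps the one nearer mid range of the last joint
    c=[o for o in (down(yaw),down(yaw+np.pi)) if robot.inverse_kinematics(p,o) is not None]
    return min(c,key=lambda o:abs(robot.inverse_kinematics(p,o)[5]))
HI=.16
def pick(xy,tcpz,yaw,effort):
    o=best_q([*xy,HI],yaw); robot.command_gripper(.087,effort)
    robot.move_ptp([*xy,HI],o); robot.movel([*xy,tcpz],feed=.12)
    robot.command_gripper(0.0,effort); robot.dwell(.2); g=robot.observe()["finger_gap"]
    robot.movel([*xy,HI],feed=.12); s=robot.observe(); print("gap",g,s["finger_gap"],"t",s["time_s"],s["wrist_force"].round(2))
def place(xy,tcpz,yaw):
    o=best_q([*xy,HI],yaw); robot.move_ptp([*xy,HI],o)
    robot.movel([*xy,tcpz+.02],feed=.12); robot.movel([*xy,tcpz],feed=.04); robot.dwell(.3)
    s=robot.observe(); print("at",s["eef_pos"].round(4),s["finger_gap"],s["wrist_force"].round(2))
    robot.command_gripper(.087); robot.movel([*xy,HI],feed=.12); print("t",robot.observe()["time_s"])
E
python3 - <<'E'
from h import *
pick([.5504,.1706],.019,0,20)
place([.4394,-.1063],.003+.019+.0005,0)
robot.move_joints([1.042,.22,1.526,0,1.395,-.126])
for c in("top","scene"):
    d=robot.capture(c); u=to_pix(d,[.4394,-.1063,.01]).astype(int)
    cv2.imwrite(f"pics/{c}1.png",cv2.resize(d["pixels"][u[1]-60:u[1]+60,u[0]-80:u[0]+80,::-1],None,fx=4,fy=4))
    p,a=locate(d,to_pix(d,[.4394,-.1063,.015]),"white",.015); print(c,p,a)
E
```

```text
gap 0.030555119688518595 0.030526991676624822 t 6.5833 [-0.71 -0.61 -0.14]
at [ 0.4394 -0.1063  0.0225] 0.03089120778462703 [-1.16  0.27  0.47]
t 12.25
top [ 0.43839077 -0.10647773] 250
scene [ 0.43752966 -0.10990783] 289
```

View pics/scene1.png

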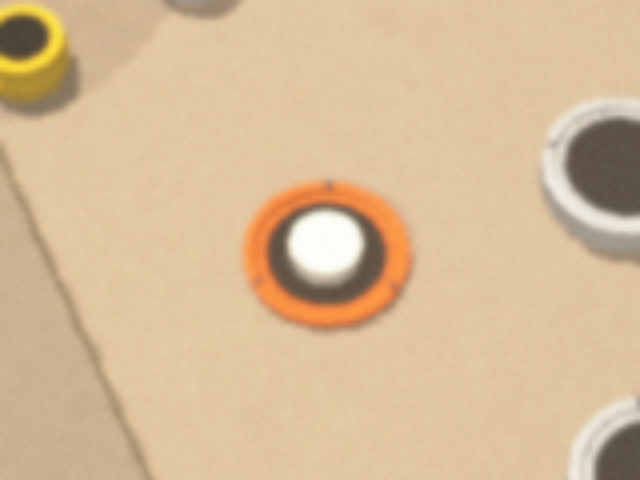

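Run:
```python
from h import *
pick([.4495,.072],.021,0,15)
if robot.observe()["finger_gap"]>.035:
    place([.4386,-.1064],.015+.021+.0005,0)
robot.move_joints([1.042,.22,1.526,0,1.395,-.126])
for c in("top","scene"):
    d=robot.capture(c); u=to_pix(d,[.4394,-.1063,.01]).astype(int)
    cv2.imwrite(f"pics/{c}2.png",cv2.resize(d["pixels"][u[1]-60:u[1]+60,u[0]-80:u[0]+80,::-1],None,fx=4,fy=4))
    print(c,locate(d,to_pix(d,[.4394,-.1063,.039]),"blue",.039))
```

```text
gap 0.04059103550827207 0.040801049119870245 t 20.7167 [-0.2   0.48  0.19]
at [ 0.4386 -0.1064  0.0364] 0.040346290330179835 [ 0.51 -0.18  0.08]
t 25.625
top (array([ 0.43817938, -0.10678607]), np.int32(181))
scene (None, 0)
```

View pics/scene2.png

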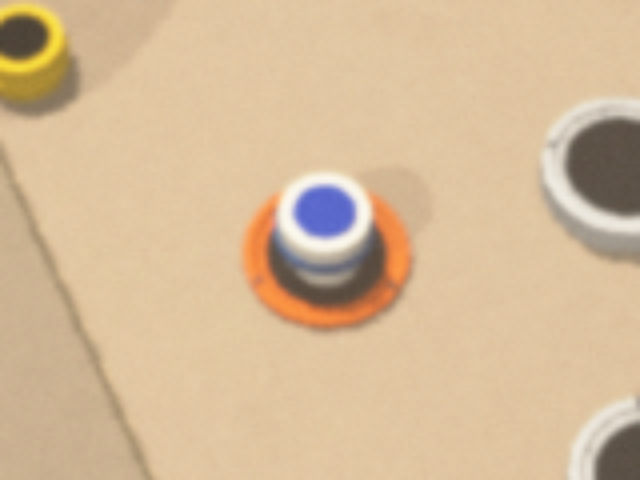

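The disc sits in the middle of the orange recess, and the cup stands upright and centred on it (about 1 mm off). Now the other two.

Run:
```python
from h import *
for src,dst in(([.5568,.06],[.5808,-.1281]),([.4331,.2908],[.5148,-.2706])):
    pick(src,.021,0,15)
    if robot.observe()["finger_gap"]<.035: print("lost"); break
    place(dst,.015+.021+.0005,0)
robot.move_joints([1.042,.22,1.526,0,1.395,-.126])
t=robot.capture("top")
for n,p,k,z in(("A",[.5808,-.1281],"blue",.039),("B",[.5148,-.2706],"blue",.039),("low",[.4394,-.1063],"blue",.039),("bkA",[.5619,.2798],"black",.024),("bkB",[.4488,.186],"black",.024)):
    q,a=locate(t,to_pix(t,[*p,z]),k,z); print(n,(q-p).round(4),a)
s=robot.capture("scene")
cv2.imwrite("pics/scene3.png",cv2.resize(s["pixels"][120:400,220:460,::-1],None,fx=2.1,fy=2.1))
```

```text
gap 0.040513589895333 0.04082810400534789 t 34.2917 [-0.62 -0.14 -0.46]
at [ 0.5808 -0.1281  0.0365] 0.04077046111605016 [-0.02  1.03 -0.64]
t 39.2333
gap 0.040639092340845985 0.04060987792921425 t 44.7333 [ 0.44 -0.22  0.02]
at [ 0.5148 -0.2706  0.0365] 0.04032702176385888 [ 0.5  -0.16 -0.49]
t 50.9417
A [-0.0006 -0.0001] 165
B [-0.0005 -0.0009] 178
low [-0.0012 -0.0005] 181
bkA [-0.     -0.0001] 173
bkB [-0. -0.] 177
```

View pics/scene3.png

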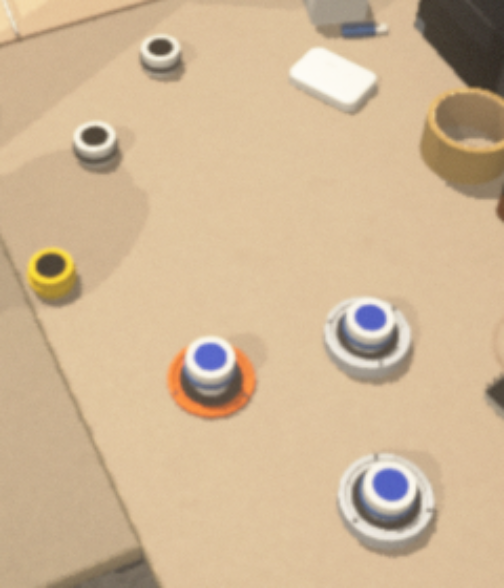

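The picture shows all three cups upright and centred: orange at (210,375), aluminium at (368,335) and (387,500). The black cups are unmoved.

```bash
python3 -c "
from bench import robot
robot.finish_job()"
```

```text
the job is handed in; nothing more can be done
```

I set out all three blue-ringed cups and handed the job in. The white disc lies in the orange station with a cup on top of it, and each aluminium station holds one cup. The arm had finished placing at about 51 s and was clear of everything at hand-in.

The last top-camera check put each cup within about 1.3 mm of its station centre, and the black-ringed cups had moved less than 0.2 mm. In the last scene-camera picture all three cups look upright and seated; I judged seated height and tilt only from that picture.

- **Scene camera:** my colour threshold found no sticker on the placed cup in the scene camera after the second placing. For that cup only the picture confirmed the top camera's position.
- **Disc position:** before the cup went on it, the two cameras differed by about 3.5 mm on the disc. That is probably because the scene camera also sees its white side. Both readings were well inside the 12 mm limit.

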